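# Top up the leaning soap jar

## Robot

A 6-joint arm with a two-finger parallel gripper is mounted at the origin on a cart in front of the work surface, level with it; the furniture and walls round the work are solid. World frame = base frame: x ahead of the robot, y to its left, z up, the work surface at z = 0. Lengths are in mm, angles in rad, forces in N, time in s.
With the tool pointing down it reaches from about 275 to 750 mm from the base axis. Payload 10.2 kg.
Tool frame: the origin (TCP) lies midway between the tips of the shut fingers; the grasp point (between the pads) lies 19 mm behind it; z points along the fingers, y is the line along which they close (so a half turn about z gives the same grasp; the last joint's range is limited). The gripper opens to 85 mm and grips with 20 to 120 N. Pads are 22 mm wide; open, the fingers measure 114 mm over their backs; the gripper's body (76 mm by 85 mm) begins 54 mm behind the grasp point. The pads swing forward as they close: fully open they stand 13 mm farther back than shut.
Start: joints at [-1.382, 0.313, 1.498, -0, 1.331, -0.223], TCP at [210.124, -481.123, 231.294] pointing down, gripper open.
Joint ranges: [-2.94, 2.94], [-0.97, 2.17], [0.19, 2.56], [-1.23, 4.37], [0.02, 3.11], [-2.88, 2.88]. Speed limits (rad/s): [2.39, 2.39, 3.01, 3.14, 3.14, 3.14].

## Interface

Orientations are given as a unit quaternion [w, x, y, z].
In Python, from rig import ctrl gives the robot as it stands.
- The arm moves only by the tool send_rows, never from a script. Its argument "targets" is a list of rows, each a list of 7 numbers: the closure, from -1 (fully open) to 1 (shut), so that 0 is half open, then the shift along the tool's x, y, z in m, then the turn, a rotation vector about the tool's x, y, z in rad. In form: [[claw, dx, dy, dz, ax, ay, az], ...]. A call has exactly 10 rows; each row shifts and turns the commanded pose from where the row before left it, along the tool's axes as they then stand; what a row does not reach is not made up. A row lasts 1/8 s, in which the tool goes at most 62.5 mm and 10.7 degrees, less where a joint would pass 70% of its speed; a pose out of reach is approached as far as the arm can. A call with a gripper value outside its range is refused whole. The fingers move at their own pace and stop on an object; "squeeze" is the grip in N (left out, the last holds). Time passes only in rows, so rows that do not move let the fingers close, or fill a call up. It gives the time, the measured TCP pose, the force, the opening and the grip force at its end, in the units of the state.
- ctrl.sense(): the state, without advancing time (a new reading comes with each control period).
- ctrl.capture(name): name is "scene" or "top"; returns a dict with "img" (420x560x3 uint8, red, green, blue), "camera_matrix" (3x3 intrinsics, pixels), "R" (3x3) and "t" (3): a world point X has camera coordinates R X + t. Camera axes: x right, y down, z forward; pixel columns grow to the right and rows downward; lengths in mm; the calibration is good to about 2 mm. A picture is of the moment at which its call begins. There is no depth.
- ctrl.finish_job(): hands the job in; it is judged then, once.
Trained networks look in a picture, given as the dict that the camera call returned (one of the last four; its "shot" number tells which), for a name from the list of things; names that differ only in an ending like _2 or _b are one class to them, and where a whole thing is asked for, a point or a joint stands for the part that bears it (a point fixed in the world has none). Each returns a list of dicts, best first, with "score" (0 to 1); they miss things now and then, are a little off and sometimes report something else, mostly with a low value. They report only what shows in the picture. A call takes as long as a camera call. They do not tell look-alikes from the thing itself.
- ctrl.boxes_of(query, picture): "extent" ([left, top, width, height] in pixels, round what is visible of it).
- ctrl.landmark_of(query, picture): "point" ([column, row] in pixels: a listed point, or the origin of a listed thing).
The state is a dict: "time_s": time; "joints": joint angles; "dq": joint speeds; "tau": joint torques, N m; "eef_pos": TCP position; "ee_rot": TCP orientation; "force": force on the tool from outside, world axes, zero at the start; "wrist_torque": the same for the moment, N m; "grip_width": opening from 0.0 (shut) to 1.0 (fully open); "grip_force": force on a finger pad.
Only numpy, scipy, OpenCV 4.12 (cv2) and the standard library are available. Lean on these libraries where they do the work, as an engineer would, in place of code of your own. Each camera call takes 0.05 s, during which the arm holds its last target. There are 200 camera calls.

## Task

Top up the glass soap jar that leans in its wooden cradle: unscrew its lid until the thread lets go, lift it clear and set it down gently, knob up and flat, on the glass tray beside the jar. Then lower the soap bar that stands on end into the open jar, without letting it drop from above. Leave the other things on the table where they are.

Things in the scene. Friction and masses are not known exactly. Their poses are not given: they have to be found in the camera images.
- jar: Clear glass jar, diameter 114, length 165 mm, in a wooden cradle (204 x 130 mm); both are fixed. It leans 35 degrees from vertical, to the right as seen from the robot. Origin: centre of the jar's bottom, 52 mm above the table; z: along the jar's axis, out of its mouth; y level; x up the slope. The cradle reaches 138 mm to the leaning side of the origin, 66 mm behind it, 65 mm to each side.
- jar_mouth (a point): Centre of the jar's mouth at the lip, 165 mm from the jar's origin along its z; axes of the jar. The mouth is 81 mm wide inside, the neck 37 mm long, the body 105 mm wide inside. A second soap bar lies fixed on the bottom inside; about 131 mm of depth is free above it.
- lid: Ribbed aluminium screw lid, diameter 113 mm, 67 mm high in all, about 0.15 kg, loose, screwed home on the jar at the start. Origin: centre of its lower rim; z: up through the knob, along the jar's axis while it is on. Turned anticlockwise (seen looking at the knob) it rises 25 mm a turn (4 mm a radian) and is free of the thread after about 3.6 rad; then lift it 30 mm along the axis to clear the neck.
- lid_knob (a point): Middle of the lid's eight-sided wooden knob, on its axis, 50 mm from the lid's origin; axes of the lid. The knob is 56 mm across flats, 61 mm across corners, 34 mm high. One pair of flats faces +y and -y of the lid, further pairs follow every 45 degrees. The lid turns easily and stays where it is left.
- tray: Flat decorated glass tray, 165 mm (x) by 188 mm (y), 8 mm thick, fixed on the table to the left or the right of the jar. Origin: centre of its underside; z up.
- soap: The soap bar to put in: wrapped, 52 x 78 x 26 mm, 0.11 kg, loose, standing on its 52 x 26 mm end on the table, on the other side of the jar from the tray. Origin: centre of one 52 x 78 mm face, 39 mm above the table at the start. x: along its width (level), y: along its length (upright), z: through its thickness, from the origin into the bar.
- soap_mid (a point): Middle of that soap bar (13 mm from its origin along z); axes of the bar.
- tin_fig: Bystander: round candle tin, 64 mm in diameter, 45 mm high, at the table's near edge. Origin: centre of its underside.
- tin_salt: Bystander: another round candle tin, 64 mm in diameter, 45 mm high, at the table's near edge. Origin: centre of its underside.
- pump_bottle: Bystander: amber bottle with a pump head, 70 x 62 x 175 mm, behind the work on the left. Origin: centre of its underside.
- flat_soap: Bystander: wrapped soap bar of the same size that lies flat, 26 mm high, behind the work on the right. Origin: centre of its underside.
Not all that is in view belongs to the job. Leave any orange or red look-alike of the soap alone.

How it is judged (in metres and radians):
On the way:
1. the lid is unscrewed and lifted clear of the jar's mouth (distance between lid and jar_mouth above 0.06 m), for 0.2 s.
At the end, for the whole second after the job is handed in: The lid lies flat on the tray (within 0.10 rad, rim within 6 mm of its top), knob up, its centre within 45 mm (tray x) and 55 mm (tray y) of the tray's; the soap's middle is 40 to 160 mm below the mouth along the jar's axis and within 50 mm of it in x and y; both are at rest (height (world z) of lid below 0.014 m and angle between lid's own z axis and vertical below 0.1 rad and x of lid in the frame of tray between -0.045 and 0.045 m and y of lid in the frame of tray between -0.055 and 0.055 m and z of soap_mid in the frame of jar_mouth between -0.16 and -0.04 m and x of soap_mid in the frame of jar_mouth between -0.05 and 0.05 m and y of soap_mid in the frame of jar_mouth between -0.05 and 0.05 m and linear speed of each of lid, soap below 0.02 m/s); the robot touches nothing.
It fails at once if the lid is dropped (falls out of the gripper faster than 0.7 m/s) (linear speed of lid above 0.7 m/s and contact force between lid and the fingers below 0.05 N).
It fails at once if the soap bar is dropped or thrown (faster than 1.6 m/s; sliding down inside the jar from its mouth stays below this) (linear speed of soap above 1.6 m/s).
It fails at once if a bystander is pushed more than 25 mm or tipped (distance of any of tin_fig, tin_salt, pump_bottle, flat_soap from where it was at the start of the episode above 0.025 m or angle between any of tin_fig, tin_salt, pump_bottle, flat_soap's own z axis and vertical above 0.35 rad).
It also fails if it takes over 72 s, if anything falls off the work surface, if the arm or the gripper's body presses on something with over 40 N, if the wrist force passes 120 N, or if a joint passes its speed limit or range.

## Working session

There is one attempt and no reset: what is moved stays moved. The work goes in short steps, Python scripts to look and compute and a tool call to move; the robot and the scene stay as the last step left them, time stands still between calls to the robot, and variables do not carry over. Pictures are saved under pics/ and viewed, at most 10 in all, crops included, and the job is handed in when it is done.

Besides the shell and the picture viewer there is one more tool, called after "Call:" by a JSON object that holds its "fn" and its "kwargs". send_rows: Moves the arm, as the interface text tells. Its arguments: {"type":"object","properties":{"targets":{"type":"array"},"squeeze":{"type":"number"}},"required":["targets"]}

```bash
ls; mkdir -p pics; cat > h.py <<'E'
import numpy as np, cv2
from rig import ctrl
from scipy.spatial.transform import Rotation as Ro
def pix(P,X):
    c=P["R"]@np.asarray(X,float)+P["t"]; u=P["camera_matrix"]@c; return u[:2]/u[2]
def ray(P,p):
    d=P["R"].T@np.linalg.inv(P["camera_matrix"])@[p[0],p[1],1.]; return -P["R"].T@P["t"], d/np.linalg.norm(d)
def atz(P,p,z):
    o,d=ray(P,p); return o+d*(z-o[2])/d[2]
def tri(L):
    A=np.zeros((3,3));b=np.zeros(3)
    for P,p in L:
        o,d=ray(P,p);M=np.eye(3)-np.outer(d,d);A+=M;b+=M@o
    X=np.linalg.solve(A,b); return X,[np.round(pix(P,X)-p,1) for P,p in L]
def quat(q): return Ro.from_quat([q[1],q[2],q[3],q[0]])
E
python3 - <<'E'
from h import *
np.set_printoptions(precision=1,suppress=True)
S=ctrl.capture("scene");T=ctrl.capture("top")
cv2.imwrite("pics/a.png",S["img"][:,:,::-1]);cv2.imwrite("pics/b.png",T["img"][:,:,::-1])
for n in ["jar","jar_mouth","lid","lid_knob","tray","soap","soap_mid","tin_fig","pump_bottle","flat_soap"]:
    for k,P in(("S",S),("T",T)):
        print(n,k,[(np.round(d["point"],1),round(d["score"],2)) for d in ctrl.landmark_of(n,P)[:3]],[(np.round(d["extent"]),round(d["score"],2)) for d in ctrl.boxes_of(n,P)[:3]])
print(ctrl.sense())
for P in(S,T): print(-P["R"].T@P["t"],P["R"],P["camera_matrix"])
E
```

```text
pics
jar S [(array([286.5, 237.7]), 0.84), (array([303.9, 192.2]), 0.52)] [(array([254., 187.,  79.,  83.]), 0.88)]
jar T [(array([279. , 230.3]), 0.72)] [(array([250., 203.,  69.,  70.]), 0.68), (array([286., 277.,  24.,  24.]), 0.68)]
jar_mouth S [(array([314.2, 183.6]), 0.83)] [(array([256., 186.,  79.,  83.]), 0.86)]
jar_mouth T [] [(array([248., 202.,  71.,  70.]), 0.87)]
lid S [(array([305.1, 191.8]), 0.61)] [(array([287., 168.,  44.,  34.]), 0.82), (array([209., 270.,  25.,  35.]), 0.24)]
lid T [(array([307.3, 232.8]), 0.75)] [(array([286., 210.,  45.,  50.]), 0.56)]
lid_knob S [(array([315.9, 178.4]), 0.84)] [(array([289., 170.,  43.,  30.]), 0.96), (array([303., 259.,  29.,  26.]), 0.29)]
lid_knob T [(array([324.2, 240.3]), 0.78), (array([280.9, 228.4]), 0.24)] [(array([290., 212.,  44.,  44.]), 0.85)]
tray S [(array([331.6, 217.2]), 0.92)] [(array([320., 200.,  33.,  31.]), 0.69), (array([254., 186.,  80.,  86.]), 0.47)]
tray T [(array([377.2, 241.4]), 0.67)] [(array([342., 206.,  75.,  64.]), 0.61)]
soap S [(array([215.8, 288.9]), 0.98), (array([266.6, 209.4]), 0.72), (arr
[... 1282 characters left out ...]
., 161.,  33.,  32.]), 0.83)]
{'time_s': 2.1, 'joints': array([-1.4,  0.3,  1.5, -0. ,  1.3, -0.2]), 'dq': array([ 0., -0., -0., -0.,  0.,  0.]), 'tau': array([  0. , -41.2, -26. ,  -0. ,   0. ,  -0. ]), 'eef_pos': array([ 210.1, -481.1,  231.3]), 'ee_rot': array([ 0. ,  1. ,  0.2, -0. ]), 'force': array([-0.2,  0. , -0.3]), 'wrist_torque': array([-0.,  0., -0.]), 'grip_force': 0.0, 'grip_width': 1.0015084295068193}
[-17.1 760.4 562.6] [[-0.8 -0.6 -0. ]
 [-0.2  0.4 -0.9]
 [ 0.5 -0.7 -0.4]] [[381.8   0.  282.7]
 [  0.  381.8 215. ]
 [  0.    0.    1. ]]
[ 349.1  -18.2 1134.1] [[ 0.1 -1.  -0. ]
 [-1.  -0.1 -0.2]
 [ 0.2  0.  -1. ]] [[403.3   0.  278.1]
 [  0.  403.3 210.9]
 [  0.    0.    1. ]]
```

View pics/a.png

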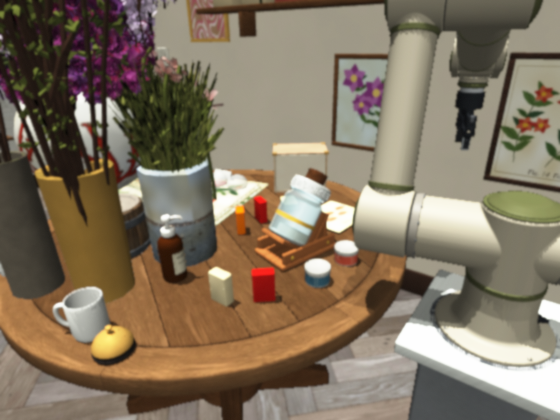

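View pics/b.png

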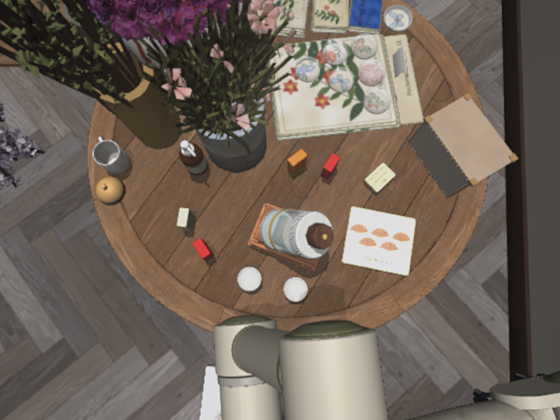

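Candidates for the soap bar: cream bar, top (184,217) / scene (220,287). The look-alikes are red (203,249)/(263,284), orange (297,158)/(240,220), red (331,165)/(260,208), and the flat cream bar (379,178). By the description I choose the upright cream one. The tray is at top (379,240), the jar at (290,232) and the knob at (320,236). Next is a close crop and triangulation.

```bash
python3 - <<'E'
from h import *
np.set_printoptions(precision=1,suppress=True)
S=ctrl.capture("scene");T=ctrl.capture("top")
def crop(P,x,y,w,h,W,H): return cv2.resize(P["img"][y:y+h,x:x+w,::-1],(W,H),interpolation=cv2.INTER_CUBIC)
m=np.vstack([np.hstack([crop(T,245,190,100,75,400,300),crop(S,245,160,100,75,400,300)]),np.hstack([crop(T,165,195,60,45,400,300),crop(S,195,255,60,45,400,300)])])
cv2.imwrite("pics/c.png",m)
for n,s,t in [("jar",(286.5,237.7),(279,230.3)),("knob",(315.9,178.4),(324.2,240.3)),("knob2",(315.9,178.4),(320,236)),("lid",(305.1,191.8),(307.3,232.8)),("soapmid",(222.9,285.1),(185.7,219.7)),("tray",(331.6,217.2),(377.2,241.4))]:
    print(n,*tri([(S,s),(T,t)]))
print("soap S,T z39",atz(S,(222.9,285.1),39),atz(T,(185.7,219.7),39))
for n,p,z in [("tray",(379,240),8),("tin",(249,279),45),("tin",(296,290),45),("flat",(379,178),26),("red",(331,165),40),("red2",(203,249),78),("pump",(192,160),150)]: print(n,atz(T,p,z))
E
```

```text
jar [524.5  -1.3  48.7] [array([0.7, 0.1]), array([-0.3, -0.6])]
knob [ 491.3 -108.8  196.8] [array([2.3, 0.2]), array([-1.1, -2.5])]
knob2 [ 494.4 -101.2  199.2] [array([-0., -0.]), array([0., 0.])]
lid [507.  -71.4 166.3] [array([1.1, 0.1]), array([-0.5, -1.1])]
soapmid [527.9 255.8  41.8] [array([-0.6, -0.1]), array([0.3, 0.5])]
tray [ 530.  -279.1   -1.7] [array([1.5, 0.1]), array([-0.7, -1.6])]
soap S,T z39 [529.3 252.7  39. ] [529.6 257.4  39. ]
tray [ 528.5 -283.9    8. ]
tin [385.2  65.1  45. ]
tin [368.4 -62.1  45. ]
flat [ 704.  -271.9   26. ]
red [ 725.  -131.4   40. ]
red2 [449.9 191.3  78. ]
pump [667.  235.5 150. ]
```

View pics/c.png

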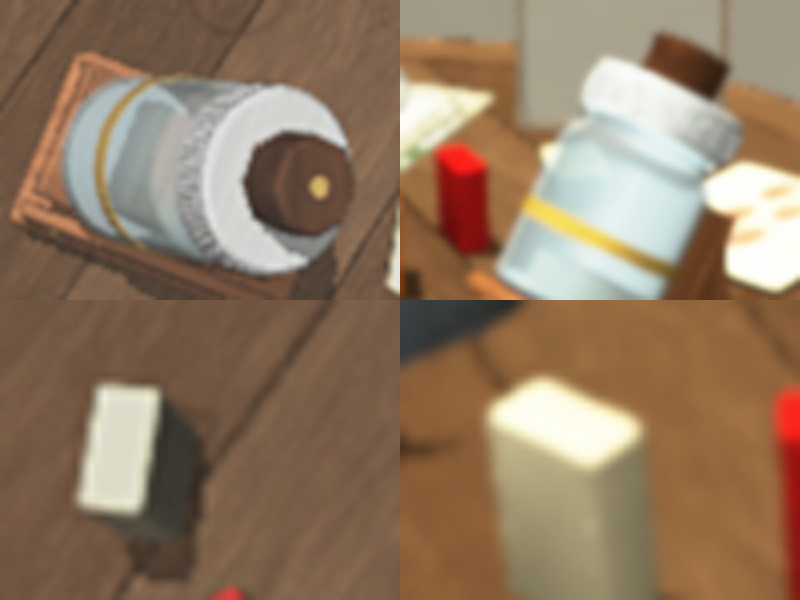

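Cream bar confirmed: upright, light top face at T (184,217), with no orange or red look-alike touching it. The knob is eight-sided, with a brass button at T (324.7,236.7). Next I refine the jar pose and plan.

```bash
cat >> h.py <<'E'
def jarframe(ox,oy,psi,tilt=np.radians(35)):
    l=np.array([np.cos(psi),np.sin(psi),0]); up=np.array([0,0,1.])
    z=np.sin(tilt)*l+np.cos(tilt)*up; x=-np.cos(tilt)*l+np.sin(tilt)*up
    return np.array([ox,oy,52.]),np.stack([x,np.cross(z,x),z],1)
def plan(p1,R1,n=10,p0=None,R0=None):
    s=ctrl.sense()
    if p0 is None: p0,R0=s["eef_pos"],quat(s["ee_rot"])
    D=R0.inv()*R1; w=D.as_rotvec()/n; E=Ro.from_rotvec(w)
    M=sum((E**k).as_matrix() for k in range(n)); d=np.linalg.solve(M,R0.inv().apply(np.asarray(p1)-p0))
    print("row x%d: "%n,np.round(d/1000,5).tolist(),np.round(w,4).tolist())
E
python3 - <<'E'
from h import *
from scipy.optimize import least_squares
np.set_printoptions(precision=3,suppress=True)
S=ctrl.capture("scene");T=ctrl.capture("top")
obs=[(S,(286.5,237.7),0,1),(T,(279,230.3),0,1),(S,(315.9,178.4),185,1),(T,(324.7,236.7),202,.5),(S,(318.5,173.2),202,.7)]
def f(v):
    O,R=jarframe(*v[:3]); r=[]
    for P,p,L,s in obs: r+=list((pix(P,O+(L+(v[3] if L else 0))*R[:,2])-p)/s)
    return np.array(r+[v[3]/3])
r=least_squares(f,[524,-1,np.radians(-106),0]);print(r.x,np.degrees(r.x[2]),f(r.x))
# cradle back edge
for z in(20,40,60): a=atz(T,(245+85/4,190+52/4),z);b=atz(T,(245+15/4,190+215/4),z);print(z,a,b,np.degrees(np.arctan2(*(b-a)[1::-1])),(a+b)/2)
O,R=jarframe(*r.x[:3]);z=R[:,2]; K=O+(185+r.x[3])*z; print("R",R,"knob",K)
np.save("jar.npy",np.r_[r.x])
s=ctrl.sense();R0=quat(s["ee_rot"]);print(s["ee_rot"],R0.as_matrix(),s["joints"])
best=None
for k in range(8):
    a=np.pi/4*k; y=R[:,1]*np.cos(a)+R[:,0]*np.sin(a)
    Rt=Ro.from_matrix(np.stack([np.cross(y,-z),y,-z],1)); m=(R0.inv()*Rt).magnitude(); print(k,m)
    if best is None or m<best[0]: best=(m,k,Rt)
plan(K+130*z,best[2])
E
```

```text
[523.457  -1.07   -1.856  -3.731] -106.36880854632547 [ 0.904 -0.815 -0.398 -0.434 -0.03  -0.385 -0.408  0.026  0.083 -1.061
 -1.244]
20 [602.024  41.585  20.   ] [481.952  78.24   20.   ] 163.02408438802075 [541.988  59.912  20.   ]
40 [597.484  40.512  40.   ] [479.567  76.509  40.   ] 163.02408438802075 [538.525  58.511  40.   ]
60 [592.943  39.439  60.   ] [477.182  74.778  60.   ] 163.02408438802075 [535.063  57.109  60.   ]
R [[ 0.231 -0.959 -0.162]
 [ 0.786  0.282 -0.55 ]
 [ 0.574 -0.     0.819]] knob [ 494.156 -100.827  200.487]
[-0.     0.979  0.204 -0.   ] [[ 0.916  0.4   -0.   ]
 [ 0.4   -0.916  0.   ]
 [-0.    -0.    -1.   ]] [-1.382  0.313  1.498 -0.     1.331 -0.223]
0 2.311283719195551
1 3.057765346849735
2 2.477649438124383
3 1.7418999972425644
4 1.0543400519926136
5 0.6169574688279339
6 0.9188654701577595
7 1.5813725611832277
row x10:  [0.03798, -0.01725, 0.00296] [0.0451, 0.0413, -0.0085]
```

Call:
{"fn": "send_rows", "kwargs": {"targets": [[-1,0.038,-0.01725,0.003,0.045,0.041,-0.0085],[-1,0.038,-0.01725,0.003,0.045,0.041,-0.0085],[-1,0.038,-0.01725,0.003,0.045,0.041,-0.0085],[-1,0.038,-0.01725,0.003,0.045,0.041,-0.0085],[-1,0.038,-0.01725,0.003,0.045,0.041,-0.0085],[-1,0.038,-0.01725,0.003,0.045,0.041,-0.0085],[-1,0.038,-0.01725,0.003,0.045,0.041,-0.0085],[-1,0.038,-0.01725,0.003,0.045,0.041,-0.0085],[-1,0.038,-0.01725,0.003,0.045,0.041,-0.0085],[-1,0.038,-0.01725,0.003,0.045,0.041,-0.0085]]}}

```text
time_s: 3.55
eef_pos: [474.2, -171.1, 306.7]
ee_rot: [-0.259, 0.924, 0.236, 0.153]
force: [0.5, -0.3, 0.2]
grip_width: 1.0
grip_force: 0.0
```

```bash
cat >> h.py <<'E'
v=np.load("jar.npy"); O,RJ=jarframe(*v[:3]); ZJ=RJ[:,2]; K=O+(185+v[3])*ZJ
def jt(a):  # tool rotation along -jar axis, closing direction a from jar y
    y=RJ[:,1]*np.cos(a)+RJ[:,0]*np.sin(a); return Ro.from_matrix(np.stack([np.cross(y,-ZJ),y,-ZJ],1))
E
python3 - <<'E'
from h import *
s=ctrl.sense();print({k:np.round(x,3) for k,x in s.items()})
for k in range(8): print(k,(quat(s["ee_rot"]).inv()*jt(np.pi/4*k)).as_rotvec().round(3))
print(RJ.T@(s["eef_pos"]-K))
E
```

```text
{'time_s': np.float64(3.55), 'joints': array([-0.843,  0.313,  1.421,  0.515,  1.739,  0.229]), 'dq': array([ 0.414,  0.08 , -0.301,  0.54 ,  0.293,  0.456]), 'tau': array([ -2.406, -41.823, -24.507,   0.609,   0.529,  -0.624]), 'eef_pos': array([ 474.164, -171.054,  306.678]), 'ee_rot': array([-0.259,  0.924,  0.236,  0.153]), 'force': array([ 0.457, -0.283,  0.239]), 'wrist_torque': array([-0.274,  0.051, -0.015]), 'grip_force': np.float64(0.0), 'grip_width': np.float64(1.0)}
0 [1.000e-03 2.000e-03 2.356e+00]
1 [2.000e-03 2.000e-03 3.141e+00]
2 [-2.000e-03 -0.000e+00 -2.357e+00]
3 [-0.002  0.    -1.571]
4 [-0.002  0.001 -0.786]
5 [-0.001  0.001 -0.   ]
6 [-0.     0.002  0.785]
7 [0.    0.002 1.57 ]
[  1.09922922  -0.6096005  128.86568656]
```

Call:
{"fn": "send_rows", "kwargs": {"targets": [[-1,0,0,0.005,0,0,0.157],[-1,0,0,0.005,0,0,0.157],[-1,0,0,0.005,0,0,0.157],[-1,0,0,0.005,0,0,0.157],[-1,0,0,0.005,0,0,0.157],[-1,0,0,0.005,0,0,0.157],[-1,0,0,0.005,0,0,0.157],[-1,0,0,0.005,0,0,0.157],[-1,0,0,0.005,0,0,0.157],[-1,0,0,0,0,0,0.157]]}}

```text
time_s: 4.8
eef_pos: [480.6, -147.2, 269.0]
ee_rot: [-0.29, 0.819, -0.489, -0.076]
force: [0.5, -0.5, -0.2]
grip_width: 0.999
grip_force: 0.0
```

```bash
python3 - <<'E'
from h import *
s=ctrl.sense();print(s["joints"].round(3))
T=ctrl.capture("top");S=ctrl.capture("scene")
print(RJ.T@(s["eef_pos"]-K)); plan(K-14*ZJ,jt(np.pi/4*7),8)
c=lambda P,x,y:cv2.resize(P["img"][y:y+75,x:x+100,::-1],(400,300),interpolation=cv2.INTER_CUBIC)
cv2.imwrite("pics/d.png",np.hstack([c(T,275,190),c(S,270,120)]))
E
```

```text
[-0.802  0.32   1.509  0.521  1.635  1.792]
[-3.00607628e-01 -6.47378127e-02  8.38090243e+01]
row x8:  [-4e-05, -3e-05, 0.01226] [0.0003, -0.0001, -0.0001]
```

View pics/d.png

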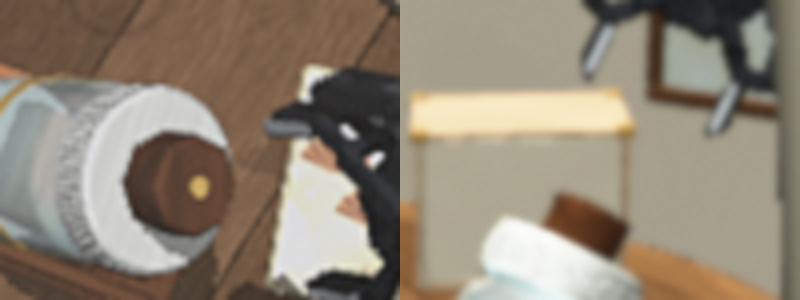

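The fingers straddle the jar's axis above the knob: scene tips at crop (590,75) and (715,130), knob at (590,220). I go down along the axis.

Call:
{"fn": "send_rows", "kwargs": {"targets": [[-1,0,0,0.012,0,0,0],[-1,0,0,0.012,0,0,0],[-1,0,0,0.012,0,0,0],[-1,0,0,0.012,0,0,0],[-1,0,0,0.012,0,0,0],[-1,0,0,0.012,0,0,0],[-1,0,0,0.011,0,0,0],[-1,0,0,0.01,0,0,0],[-1,0,0,0.005,0,0,0],[-1,0,0,0,0,0,0]]}}

```text
time_s: 6.15
eef_pos: [496.3, -93.4, 188.7]
ee_rot: [-0.29, 0.821, -0.487, -0.075]
force: [0.4, -0.4, 0.1]
grip_width: 0.998
grip_force: 0.0
```

```bash
python3 - <<'E'
from h import *
s=ctrl.sense();print(s["force"],RJ.T@(s["eef_pos"]-K))
T=ctrl.capture("top");S=ctrl.capture("scene")
c=lambda P,x,y:cv2.resize(P["img"][y:y+75,x:x+100,::-1],(400,300),interpolation=cv2.INTER_CUBIC)
cv2.imwrite("pics/e.png",np.hstack([c(T,275,190),c(S,270,130)]))
E
```

```text
[ 0.41554143 -0.43238402  0.14524935] [-4.57039683e-01  1.29341296e-03 -1.40672794e+01]
```

View pics/e.png

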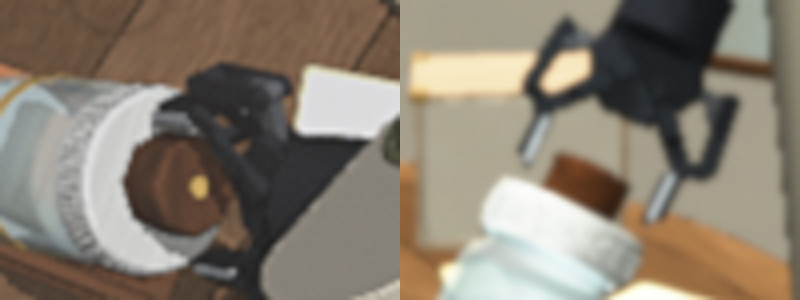

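The fingers stand either side of the knob (scene crop tips (525,160) and (655,220), knob centre (590,187)). I close them.

Call:
{"fn": "send_rows", "kwargs": {"targets": [[1,0,0,0,0,0,0],[1,0,0,0,0,0,0],[1,0,0,0,0,0,0],[1,0,0,0,0,0,0],[1,0,0,0,0,0,0],[1,0,0,0,0,0,0],[1,0,0,0,0,0,0],[1,0,0,0,0,0,0],[1,0,0,0,0,0,0],[1,0,0,0,0,0,0]], "squeeze": 60}}

```text
time_s: 7.5
eef_pos: [498.0, -93.8, 190.6]
ee_rot: [-0.292, 0.82, -0.487, -0.072]
force: [5.8, 0.9, 7.9]
grip_width: 0.647
grip_force: 64.2
```

Call:
{"fn": "send_rows", "kwargs": {"targets": [[1,0,0,-0.0012,0,0,-0.18],[1,0,0,-0.0009,0,0,-0.18],[1,0,0,-0.0007,0,0,-0.18],[1,0,0,-0.0007,0,0,-0.18],[1,0,0,-0.0007,0,0,-0.18],[1,0,0,-0.0007,0,0,-0.18],[1,0,0,-0.0007,0,0,-0.18],[1,0,0,-0.0007,0,0,-0.18],[1,0,0,-0.0007,0,0,-0.18],[1,0,0,-0.0007,0,0,-0.18]]}}

```text
time_s: 8.75
eef_pos: [496.9, -94.6, 198.0]
ee_rot: [-0.241, 0.889, 0.342, 0.186]
force: [7.7, 14.2, 16.5]
grip_width: 0.644
grip_force: 66.4
```

```bash
python3 - <<'E'
from h import *
s=ctrl.sense();print(s["force"],RJ.T@s["force"],s["wrist_torque"],RJ.T@(s["eef_pos"]-K),s["joints"].round(2),(jt(7*np.pi/4).inv()*quat(s["ee_rot"])).as_rotvec())
E
```

```text
[ 7.65495783 14.15565337 16.5183032 ] [22.3673104  -3.35534904  4.50336544] [ 3.62227431 -0.87734098 -0.12039159] [ 4.13419029 -0.86968219 -5.87227142] [-0.71  0.37  1.65  0.56  1.44 -0.04] [ 0.00897035  0.00229668 -1.80654783]
```

```bash
python3 - <<'E'
from h import *
s=ctrl.sense();print(quat(s["ee_rot"]).inv().apply(RJ[:,0]))
E
```

```text
[ 0.85268551 -0.52236361  0.00797996]
```

Call:
{"fn": "send_rows", "kwargs": {"targets": [[1,0.002,-0.0012,-0.0004,0,0,0],[1,0.001,-0.0006,-0.0007,0,0,-0.18],[1,0,0,-0.0007,0,0,-0.18],[1,0,0,-0.0007,0,0,-0.18],[1,0,0,-0.0007,0,0,-0.18],[1,0,0,-0.0007,0,0,-0.18],[1,0,0,-0.0007,0,0,-0.18],[1,0,0,-0.0007,0,0,-0.18],[1,0,0,-0.0007,0,0,-0.18],[1,0,0,-0.0007,0,0,-0.18]]}}

```text
time_s: 10.0
eef_pos: [494.9, -97.0, 203.5]
ee_rot: [-0.034, 0.365, 0.881, 0.3]
force: [2.9, 11.1, 4.6]
grip_width: 0.642
grip_force: 66.6
```

```bash
python3 - <<'E'
from h import *
s=ctrl.sense();print(s["force"],RJ.T@s["force"],s["wrist_torque"],RJ.T@(s["eef_pos"]-K),s["joints"].round(2),(jt(7*np.pi/4).inv()*quat(s["ee_rot"])).as_rotvec(),quat(s["ee_rot"]).inv().apply(RJ[:,0]))
E
```

```text
[ 2.93115353 11.10950984  4.55444854] [12.02050619  0.3185262  -2.85689401] [ 1.69378184 -0.31358092 -0.10233438] [4.88073004 0.32263649 0.2119258 ] [-0.71  0.36  1.64  0.55  1.45 -1.65] [-4.85365745e-03 -1.25143198e-04  2.85692933e+00] [0.48007009 0.87722765 0.0020863 ]
```

Call:
{"fn": "send_rows", "kwargs": {"targets": [[1,0.0008,0.0014,-0.0007,0,0,-0.18],[1,0,0,-0.0007,0,0,-0.18],[1,0,0,-0.0007,0,0,-0.18],[1,0,0,-0.0007,0,0,-0.18],[1,0,0,-0.002,0,0,0],[1,0,0,-0.002,0,0,0],[1,0,0,-0.003,0,0,0],[1,0,0,-0.004,0,0,0],[1,0,0,-0.004,0,0,0],[1,0,0,-0.004,0,0,0]]}}

```text
time_s: 11.25
eef_pos: [491.8, -109.9, 221.8]
ee_rot: [0.074, 0.035, 0.953, 0.29]
force: [0.5, 0.0, -2.3]
grip_width: 0.644
grip_force: 66.6
```

```bash
python3 - <<'E'
from h import *
s=ctrl.sense();print(s["force"],RJ.T@s["force"],s["wrist_torque"],RJ.T@(s["eef_pos"]-K),s["joints"].round(2),(jt(7*np.pi/4).inv()*quat(s["ee_rot"])).as_rotvec(),quat(s["ee_rot"]).inv().apply(RJ[:,0]))
E
```

```text
[ 0.54073083  0.0087223  -2.25424489] [-1.16129726 -0.51635556 -1.93877578] [-0.43654107  0.06704593 -0.01469624] [ 4.52742195 -0.31863868 22.81514781] [-0.73  0.34  1.61  0.54  1.5  -2.36] [1.60429646e-04 3.38146204e-03 2.14343754e+00] [-0.21115227  0.97744947 -0.00269466]
```

The thread has let go: the force is just the lid's weight. I lift on along the axis.

Call:
{"fn": "send_rows", "kwargs": {"targets": [[1,0,0,-0.006,0,0,0],[1,0,0,-0.008,0,0,0],[1,0,0,-0.01,0,0,0],[1,0,0,-0.01,0,0,0],[1,0,0,-0.012,0,0,0],[1,0,0,-0.012,0,0,0],[1,0,0,-0.012,0,0,0],[1,0,0,-0.01,0,0,0],[1,0,0,-0.008,0,0,0],[1,0,0,0,0,0,0]]}}

```text
time_s: 12.5
eef_pos: [477.7, -158.1, 293.9]
ee_rot: [0.074, 0.034, 0.953, 0.29]
force: [0.3, -1.0, -1.7]
grip_width: 0.641
grip_force: 66.6
```

```bash
python3 - <<'E'
from h import *
s=ctrl.sense();print(s["force"],RJ.T@(s["eef_pos"]-K),s["joints"].round(2))
R0=quat(s["ee_rot"]);z=R0.as_matrix()[:,2]; ax=np.cross(z,[0,0,-1]);ax/=np.linalg.norm(ax);R1=Ro.from_rotvec(ax*np.arccos(-z[2]))*R0
for yaw in(0,.5,1,):
    plan([529,-282,110],Ro.from_rotvec([0,0,-yaw])*R1)
S=ctrl.capture("scene");T=ctrl.capture("top")
cv2.imwrite("pics/f.png",np.hstack([S["img"][100:340,200:500,::-1],T["img"][130:370,220:520,::-1]]))
for P in(S,T): print([(d["point"],d["score"]) for d in ctrl.landmark_of("tray",P)],[(d["point"],d["score"]) for d in ctrl.landmark_of("lid",P)])
E
```

```text
[ 0.3033411  -0.99575159 -1.72650378] [  4.79428621  -0.35941531 110.72066668] [-0.82  0.31  1.46  0.52  1.7  -2.34]
row x10:  [-0.00481, -0.01757, 0.01416] [0.0595, 0.0128, -0.0]
row x10:  [-0.00833, -0.01622, 0.01456] [0.0614, -0.0023, 0.0484]
row x10:  [-0.01172, -0.01449, 0.01495] [0.0608, -0.018, 0.0968]
[([332.4, 216.3], 0.88)] [([322.4, 151.6], 0.89)]
[] [([341.1, 237.9], 0.82)]
```

View pics/f.png

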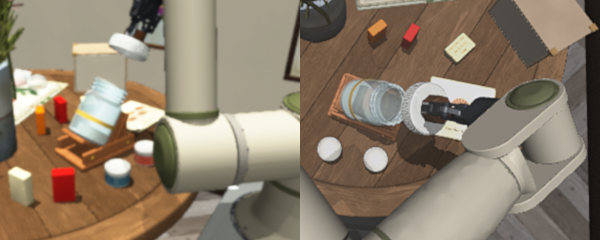

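The lid is clear of the jar (scene lid at crop (132,47)), and the jar's mouth is open. I carry it over the tray and bring it upright.

```bash
python3 - <<'E'
from h import *
s=ctrl.sense()
R0=quat(s["ee_rot"]);z=R0.as_matrix()[:,2]; ax=np.cross(z,[0,0,-1]);ax/=np.linalg.norm(ax);R1=Ro.from_rotvec(ax*np.arccos(-z[2]))*R0
plan([529,-282,180],Ro.from_rotvec([0,0,-.5])*R1)
E
```

```text
row x10:  [-0.00849, -0.0139, 0.00779] [0.0615, -0.0024, 0.0484]
```

Call:
{"fn": "send_rows", "kwargs": {"targets": [[1,-0.0085,-0.0139,0.0078,0.0615,-0.0024,0.0484],[1,-0.0085,-0.0139,0.0078,0.0615,-0.0024,0.0484],[1,-0.0085,-0.0139,0.0078,0.0615,-0.0024,0.0484],[1,-0.0085,-0.0139,0.0078,0.0615,-0.0024,0.0484],[1,-0.0085,-0.0139,0.0078,0.0615,-0.0024,0.0484],[1,-0.0085,-0.0139,0.0078,0.0615,-0.0024,0.0484],[1,-0.0085,-0.0139,0.0078,0.0615,-0.0024,0.0484],[1,-0.0085,-0.0139,0.0078,0.0615,-0.0024,0.0484],[1,-0.0085,-0.0139,0.0078,0.0615,-0.0024,0.0484],[1,-0.0085,-0.0139,0.0078,0.0615,-0.0024,0.0484]]}}

```text
time_s: 14.05
eef_pos: [529.2, -282.4, 179.6]
ee_rot: [-0.0, 0.283, 0.959, -0.001]
force: [0.3, 0.6, -0.9]
grip_width: 0.641
grip_force: 66.7
```

```bash
python3 - <<'E'
from h import *
s=ctrl.sense();R0=quat(s["ee_rot"]);z=R0.as_matrix()[:,2]; ax=np.cross(z,[0,0,-1]);a=np.linalg.norm(ax);R1=Ro.from_rotvec(ax/a*np.arcsin(a))*R0
print(s["eef_pos"],z,s["joints"].round(2),s["force"]);plan([529,-282,60],R1)
E
```

```text
[ 529.17667726 -282.42647061  179.62215846] [-0.00120677 -0.00175522 -0.99999773] [-0.68  0.52  1.33 -0.    1.29 -1.68] [ 0.31448113  0.63246541 -0.94818691]
row x10:  [4e-05, 4e-05, 0.01196] [-0.0002, -0.0, -0.0]
```

Call:
{"fn": "send_rows", "kwargs": {"targets": [[1,0,0,0.012,0,0,0],[1,0,0,0.014,0,0,0],[1,0,0,0.016,0,0,0],[1,0,0,0.016,0,0,0],[1,0,0,0.016,0,0,0],[1,0,0,0.015,0,0,0],[1,0,0,0.014,0,0,0],[1,0,0,0.012,0,0,0],[1,0,0,0.008,0,0,0],[1,0,0,0.002,0,0,0]]}}

```text
time_s: 15.3
eef_pos: [529.0, -282.3, 54.7]
ee_rot: [-0.0, 0.282, 0.959, -0.0]
force: [0.1, -0.1, -1.0]
grip_width: 0.646
grip_force: 66.7
```

Call:
{"fn": "send_rows", "kwargs": {"targets": [[1,0,0,0,0,0,0],[1,0,0,0.001,0,0,0],[1,0,0,0.001,0,0,0],[1,0,0,0.001,0,0,0],[1,0,0,0.001,0,0,0],[1,0,0,0.001,0,0,0],[1,0,0,0.001,0,0,0],[1,0,0,0.001,0,0,0],[1,0,0,0.001,0,0,0],[1,0,0,0,0,0,0]]}}

```text
time_s: 16.55
eef_pos: [529.1, -282.3, 47.0]
ee_rot: [0.0, 0.282, 0.959, -0.0]
force: [-0.3, 0.2, -1.4]
grip_width: 0.642
grip_force: 66.7
```

Call:
{"fn": "send_rows", "kwargs": {"targets": [[1,0,0,0.0007,0,0,0],[1,0,0,0.0007,0,0,0],[1,0,0,0.0007,0,0,0],[1,0,0,0.0007,0,0,0],[1,0,0,0.0007,0,0,0],[1,0,0,0.0005,0,0,0],[1,0,0,0.0005,0,0,0],[1,0,0,0,0,0,0],[1,0,0,0,0,0,0],[1,0,0,0,0,0,0]]}}

```text
time_s: 17.8
eef_pos: [529.4, -282.6, 44.6]
ee_rot: [0.001, 0.282, 0.959, -0.001]
force: [-6.9, 5.0, 15.2]
grip_width: 0.644
grip_force: 68.9
```

Touchdown on the tray (15 N). I ease off, open and rise.

Call:
{"fn": "send_rows", "kwargs": {"targets": [[1,0,0,-0.0015,0,0,0],[1,0,0,0,0,0,0],[-1,0,0,0,0,0,0],[-1,0,0,0,0,0,0],[-1,0,0,0,0,0,0],[-1,0,0,0,0,0,0],[-1,0,0,-0.005,0,0,0],[-1,0,0,-0.015,0,0,0],[-1,0,0,-0.03,0,0,0],[-1,0,0,-0.04,0,0,0]]}}

```text
time_s: 19.05
eef_pos: [528.9, -282.1, 135.7]
ee_rot: [-0.0, 0.282, 0.959, -0.0]
force: [0.5, -0.0, 0.4]
grip_width: 1.0
grip_force: 0.0
```

Call:
{"fn": "send_rows", "kwargs": {"targets": [[-1,0,0,-0.05,0,0,0],[-1,0,0,-0.05,0,0,0],[-1,0,0,-0.05,0,0,0],[-1,0,0,-0.03,0,0,0],[-1,0,0,-0.01,0,0,0.15],[-1,0,0,0,0,0,0.15],[-1,0,0,0,0,0,0.15],[-1,0,0,0,0,0,0.15],[-1,0,0,0,0,0,0.15],[-1,0,0,0,0,0,0.15]]}}

```text
time_s: 20.3
eef_pos: [528.9, -282.0, 325.4]
ee_rot: [0.001, 0.673, 0.74, -0.0]
force: [-0.7, -0.1, 0.2]
grip_width: 0.999
grip_force: 0.0
```

```bash
python3 - <<'E'
from h import *
from scipy.optimize import least_squares
s=ctrl.sense();print(s["eef_pos"],s["joints"].round(2),s["grip_width"],s["force"])
S=ctrl.capture("scene");T=ctrl.capture("top")
# soap top face by colour in top view
x0,y0=165,195; c=T["img"][y0:y0+50,x0:x0+45].astype(int)
m=((c.min(2)>150)).astype(np.uint8); n,l,st,ce=cv2.connectedComponentsWithStats(m); i=1+st[1:,4].argmax()
r=cv2.minAreaRect(np.argwhere(l==i)[:,::-1].astype(np.float32)); print(st[i],ce[i]+[x0,y0],r)
b=cv2.boxPoints(r)+[x0,y0]; W=np.array([atz(T,p,78) for p in b]); print(W,W.mean(0),[np.linalg.norm(W[k]-W[k-1]) for k in range(4)],[np.degrees(np.arctan2(*(W[k]-W[k-1])[1::-1])) for k in range(4)])
for P in(S,T): print([(d["point"],d["score"]) for d in ctrl.landmark_of("lid",P)[:2]],[(d["point"],d["score"]) for d in ctrl.landmark_of("lid_knob",P)[:2]])
big=lambda P,x,y,w,h:cv2.resize(P["img"][y:y+h,x:x+w,::-1],(400,300),interpolation=cv2.INTER_CUBIC)
cv2.imwrite("pics/g.png",np.vstack([np.hstack([big(S,280,160,120,90),big(T,320,180,120,90)]),np.hstack([big(S,195,255,60,45),big(T,165,195,60,45)])]))
E
```

```text
[ 528.91237813 -281.95293101  325.39659217] [-0.68  0.44  1.07 -0.    1.62 -0.78] 0.9989135168584452 [-0.66513492 -0.14283898  0.20066947]
[ 12  13  11  18 152] [182.32894737 216.76315789] ((17.378379821777344, 21.72972869873047), (8.548747062683105, 17.755088806152344), 9.462322235107422)
[[507.2621491  269.44470092  78.        ]
 [555.21544263 268.62502111  78.        ]
 [553.53039496 245.55683067  78.        ]
 [505.62896533 246.5848354   78.        ]] [530.40923801 257.55284703  78.        ] [np.float64(22.9181312686941), np.float64(47.96029853781697), np.float64(23.129651871922228), np.float64(47.91245928044926)] [np.float64(85.91354478617482), np.float64(-0.9792783075087439), np.float64(-94.1778288373888), np.float64(178.77057339921484)]
[([330.4, 214.2], 0.79), ([286.5, 236.3], 0.28)] [([332.8, 202.9], 0.81)]
[([379.8, 237.3], 0.96), ([280.9, 226.6], 0.49)] [([385.2, 236.9], 0.95)]
```

View pics/g.png

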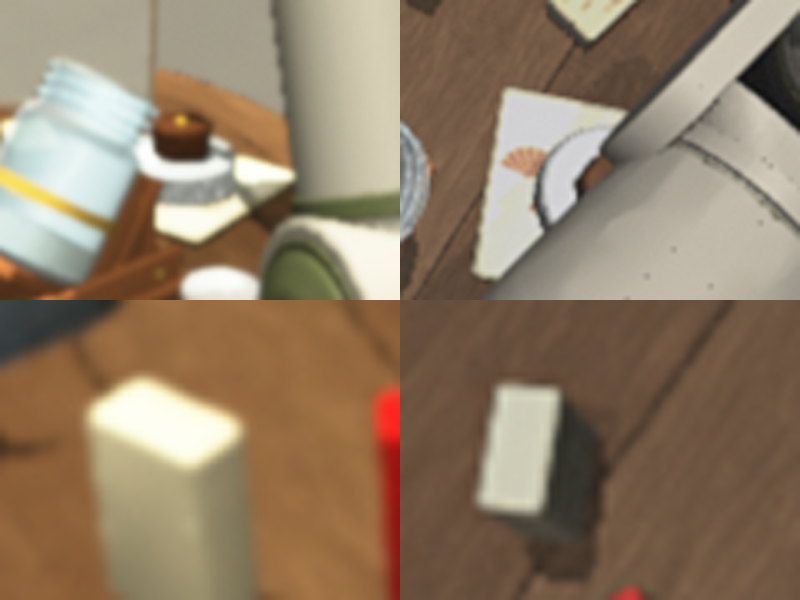

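The lid sits knob-up on the tray (scene crop (190,165)). The cream soap's top face is centred at about (530,257), with its thickness along world y. I move over it.

```bash
python3 - <<'E'
from h import *
s=ctrl.sense();R0=quat(s["ee_rot"])
plan([530,257,325],R0)
R1=Ro.from_matrix(np.stack([np.cross([0,-1,0],[0,0,-1]),[0,-1,0],[0,0,-1]],1).astype(float))
plan([530,257,150],R1,10,np.array([530,257,325.]),R0)
E
```

```text
row x10:  [0.05362, 0.00555, -0.0001] [0.0, 0.0, 0.0]
row x10:  [1e-05, -1e-05, 0.0175] [0.0001, 0.0001, 0.1672]
```

Call:
{"fn": "send_rows", "kwargs": {"targets": [[-1,0.0536,0.0056,0,0,0,0],[-1,0.0536,0.0056,0,0,0,0],[-1,0.0536,0.0056,0,0,0,0],[-1,0.0536,0.0056,0,0,0,0],[-1,0.0536,0.0056,0,0,0,0],[-1,0.0536,0.0056,0,0,0,0],[-1,0.0536,0.0056,0,0,0,0],[-1,0.0536,0.0056,0,0,0,0],[-1,0.0536,0.0056,0,0,0,0],[-1,0.0536,0.0056,0,0,0,0]]}}

```text
time_s: 21.85
eef_pos: [531.6, 258.5, 324.1]
ee_rot: [0.0, 0.671, 0.742, -0.0]
force: [-0.3, -0.1, -0.1]
grip_width: 0.998
grip_force: 0.0
```

Call:
{"fn": "send_rows", "kwargs": {"targets": [[-1,0,0,0.0175,0,0,0.167],[-1,0,0,0.0175,0,0,0.167],[-1,0,0,0.0175,0,0,0.167],[-1,0,0,0.0175,0,0,0.167],[-1,0,0,0.0175,0,0,0.167],[-1,0,0,0.0175,0,0,0.167],[-1,0,0,0.0175,0,0,0.167],[-1,0,0,0.0175,0,0,0.167],[-1,0,0,0.0175,0,0,0.167],[-1,0,0,0.0175,0,0,0.167]]}}

```text
time_s: 23.1
eef_pos: [531.9, 256.6, 148.4]
ee_rot: [0.0, 1.0, -0.002, 0.0]
force: [-0.1, -0.1, -0.1]
grip_width: 1.002
grip_force: 0.0
```

```bash
python3 - <<'E'
from h import *
s=ctrl.sense();print(s["eef_pos"],s["joints"].round(2),s["force"])
R1=Ro.from_matrix(np.stack([np.cross([0,-1,0],[0,0,-1]),[0,-1,0],[0,0,-1]],1).astype(float))
plan([530,257,44],R1,8)
S=ctrl.capture("scene")
cv2.imwrite("pics/i.png",cv2.resize(S["img"][190:310,160:320,::-1],(640,480),interpolation=cv2.INTER_CUBIC))
E
```

```text
[531.91380864 256.63624557 148.40291617] [ 0.25  0.53  1.4  -0.    1.21  1.83] [-0.13856941 -0.06310736 -0.06411153]
row x8:  [-0.00024, -5e-05, 0.01305] [0.0001, -0.0, -0.0005]
```

View pics/i.png

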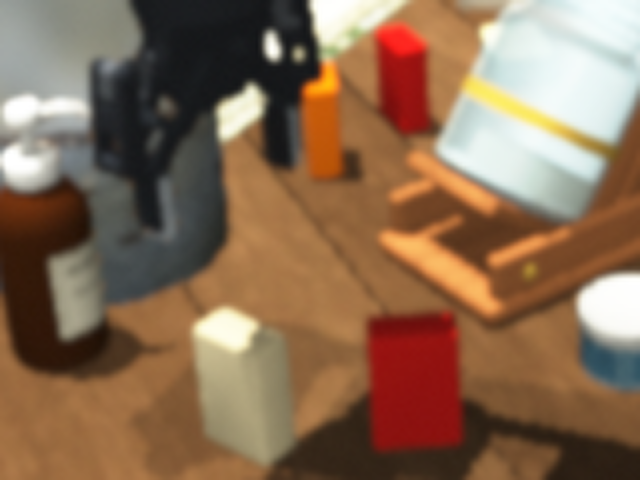

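Fingertips (155,230) and (283,160) stand above the cream bar (top at (240,325)), well clear of the red one. I descend and close.

Call:
{"fn": "send_rows", "kwargs": {"targets": [[-1,0,0,0.013,0,0,0],[-1,0,0,0.014,0,0,0],[-1,-0.001,0,0.014,0,0,0],[-1,0,0,0.014,0,0,0],[-1,0,0,0.014,0,0,0],[-1,0,0,0.014,0,0,0],[-1,0,0,0.012,0,0,0],[-1,0,0,0.008,0,0,0],[-1,0,0,0.002,0,0,0],[-1,0,0,0,0,0,0]]}}

```text
time_s: 24.4
eef_pos: [531.0, 256.6, 44.0]
ee_rot: [0.0, 1.0, -0.0, 0.0]
force: [0.8, -0.5, -0.2]
grip_width: 1.001
grip_force: 0.0
```

Call:
{"fn": "send_rows", "kwargs": {"targets": [[1,0,0,0,0,0,0],[1,0,0,0,0,0,0],[1,0,0,0,0,0,0],[1,0,0,0,0,0,0],[1,0,0,0,0,0,0],[1,0,0,0,0,0,0],[1,0,0,0,0,0,0],[1,0,0,0,0,0,0],[1,0,0,0,0,0,0],[1,0,0,0,0,0,0]], "squeeze": 40}}

```text
time_s: 25.65
eef_pos: [531.0, 256.6, 43.9]
ee_rot: [0.0, 1.0, -0.0, 0.0]
force: [0.0, 0.0, 2.4]
grip_width: 0.302
grip_force: 44.0
```

Call:
{"fn": "send_rows", "kwargs": {"targets": [[1,0,0,-0.01,0,0,0],[1,0,0,-0.02,0,0,0],[1,0,0,-0.035,0,0,0],[1,0,0,-0.045,0,0,0],[1,0,0,-0.05,0,0,0],[1,0,0,-0.05,0,0,0],[1,0,0,-0.05,0,0,0],[1,0,0,-0.03,0,0,0],[1,0,0,-0.01,0,0,0],[1,0,0,0,0,0,0]]}}

```text
time_s: 26.9
eef_pos: [530.7, 256.8, 343.2]
ee_rot: [0.0, 1.0, -0.0, -0.0]
force: [0.8, 0.3, -1.9]
grip_width: 0.3
grip_force: 43.7
```

```bash
python3 - <<'E'
from h import *
s=ctrl.sense();print(s["eef_pos"],s["joints"].round(2),s["force"],s["grip_width"])
M=O+165*ZJ+3*RJ[:,0]; P1=M+110*ZJ; print(M,P1)
R1=jt(6*np.pi/4);plan(P1,R1,10); plan(M-47*ZJ,R1,10,P1,R1)
R0=quat(s["ee_rot"])
D=(R0.inv()*R1).as_rotvec()/10;E=Ro.from_rotvec(D);p=s["eef_pos"].copy();R=R0
A=sum((E**k).as_matrix() for k in range(10));d=np.linalg.solve(A,R0.inv().apply(P1-p))
for k in range(10): p=p+R.apply(d);R=R*E;print(p.round(),RJ.T@(p+44*R.as_matrix()[:,2]-M))
E
```

```text
[530.74941928 256.76734719 343.18661783] [ 0.25  0.42  1.06 -0.    1.66  1.82] [ 0.76568149  0.28646787 -1.91731921] 0.2997075524792557
[497.47794745 -89.51629673 188.88081662] [ 479.69701553 -150.05237352  278.98754149]
row x10:  [-5e-05, 0.04198, -0.00504] [0.0608, 0.0088, 0.0276]
row x10:  [0.0, 0.0, 0.0157] [0.0, 0.0, 0.0]
[531. 215. 348.] [315.22317387  54.25232556 -79.76364757]
[529. 173. 351.] [285.55301112  43.8335546  -55.61578248]
[527. 130. 351.] [254.19509185  34.46282257 -33.2359028 ]
[523.  88. 348.] [221.2895369   26.1688646  -12.73167277]
[519.  47. 343.] [186.98348055  18.9755362    5.79774325]
[513.   6. 335.] [151.43040365  12.90170522  22.2621301 ]
[506. -35. 325.] [114.7894382    7.96116627  36.58063072]
[498. -74. 312.] [77.22464614  4.16257825 48.68211249]
[ 489. -113.  297.] [38.90427591  1.5094251  58.50548962]
[ 480. -150.  279.] [-1.38555833e-13  5.60484895e-15  6.60000000e+01]
```

Call:
{"fn": "send_rows", "kwargs": {"targets": [[1,0,0.042,-0.005,0.0608,0.0088,0.0276],[1,0,0.042,-0.005,0.0608,0.0088,0.0276],[1,0,0.042,-0.005,0.0608,0.0088,0.0276],[1,0,0.042,-0.005,0.0608,0.0088,0.0276],[1,0,0.042,-0.005,0.0608,0.0088,0.0276],[1,0,0.042,-0.005,0.0608,0.0088,0.0276],[1,0,0.042,-0.005,0.0608,0.0088,0.0276],[1,0,0.042,-0.005,0.0608,0.0088,0.0276],[1,0,0.042,-0.005,0.0608,0.0088,0.0276],[1,0,0.042,-0.005,0.0608,0.0088,0.0276]]}}

```text
time_s: 28.15
eef_pos: [479.6, -151.1, 277.1]
ee_rot: [-0.299, 0.943, -0.137, 0.043]
force: [0.5, -0.5, -1.1]
grip_width: 0.297
grip_force: 43.7
```

```bash
python3 - <<'E'
from h import *
s=ctrl.sense();print(s["joints"].round(2),s["force"],s["grip_width"])
M=O+165*ZJ+3*RJ[:,0];R1=jt(6*np.pi/4);print(RJ.T@(s["eef_pos"]-M),(quat(s["ee_rot"]).inv()*R1).as_rotvec())
S=ctrl.capture("scene");T=ctrl.capture("top");plan(M-47*ZJ,R1,10)
big=lambda P,x,y,w,h:cv2.resize(P["img"][y:y+h,x:x+w,::-1],(400,300),interpolation=cv2.INTER_CUBIC)
cv2.imwrite("pics/j.png",np.hstack([big(S,245,120,120,90),big(T,245,185,120,90)]))
E
```

```text
[-0.81  0.32  1.49  0.52  1.66  1.01] [ 0.48526336 -0.48800865 -1.09034002] 0.29682769672543285
[ -1.91400335  -0.18303504 109.09152911] [-0.00373604  0.00011882 -0.00206621]
row x10:  [2e-05, -0.00044, 0.01554] [-0.0005, 0.0002, -0.0008]
```

View pics/j.png

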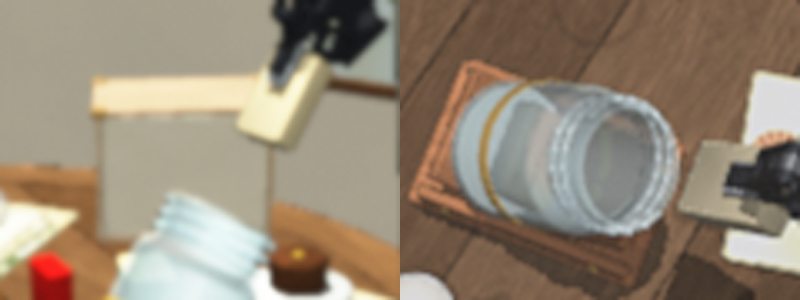

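The soap is on the jar's axis above the mouth (scene crop: soap end (270,125), mouth (220,220)), so I insert it.

Call:
{"fn": "send_rows", "kwargs": {"targets": [[1,0,-0.001,0.008,0,0,0],[1,0,-0.001,0.012,0,0,0],[1,0,0,0.014,0,0,0],[1,0,0,0.014,0,0,0],[1,0,0,0.014,0,0,0],[1,0,0,0.014,0,0,0],[1,0,0,0.012,0,0,0],[1,0,0,0.008,0,0,0],[1,0,0,0.004,0,0,0],[1,0,0,0,0,0,0]]}}

```text
time_s: 29.5
eef_pos: [497.2, -93.5, 198.2]
ee_rot: [-0.298, 0.944, -0.135, 0.043]
force: [-0.1, -1.1, -0.9]
grip_width: 0.293
grip_force: 43.8
```

Call:
{"fn": "send_rows", "kwargs": {"targets": [[1,0,0,0.006,0,0,0],[1,0,0,0.006,0,0,0],[1,0,0,0.006,0,0,0],[1,0,0,0.006,0,0,0],[1,0,0,0.006,0,0,0],[1,0,0,0.006,0,0,0],[1,0,0,0.006,0,0,0],[1,0,0,0.006,0,0,0],[1,0,0,0.004,0,0,0],[1,0,0,0,0,0,0]]}}

```text
time_s: 30.75
eef_pos: [505.5, -64.7, 155.5]
ee_rot: [-0.298, 0.944, -0.135, 0.043]
force: [-0.4, -0.6, -1.6]
grip_width: 0.302
grip_force: 43.8
```

```bash
python3 - <<'E'
from h import *
s=ctrl.sense();print(s["joints"].round(2),s["force"],s["grip_width"])
M=O+165*ZJ+3*RJ[:,0];print(RJ.T@(s["eef_pos"]-M))
E
```

```text
[-0.65  0.41  1.71  0.59  1.32  0.97] [-0.40760313 -0.5953664  -1.58921695] 0.30171810310998226
[  2.19967894  -0.73586122 -42.3270352 ]
```

No contact, and the bar is well inside. I go a bit deeper, then part the fingers slightly.

Call:
{"fn": "send_rows", "kwargs": {"targets": [[1,0,0,0.004,0,0,0],[1,0,0,0.004,0,0,0],[1,0,0,0,0,0,0],[0.3,0,0,0,0,0,0],[0.2,0,0,0,0,0,0],[0.1,0,0,0,0,0,0],[0.1,0,0,0,0,0,0],[0.1,0,0,0,0,0,0],[0.1,0,0,0,0,0,0],[0.1,0,0,0,0,0,0]]}}

```text
time_s: 32.0
eef_pos: [507.8, -62.2, 151.1]
ee_rot: [-0.297, 0.944, -0.135, 0.045]
force: [-8.3, -11.0, 17.6]
grip_width: 0.446
grip_force: 20.8
```

Call:
{"fn": "send_rows", "kwargs": {"targets": [[0.1,0,0,-0.004,0,0,0],[0.1,0,0,-0.006,0,0,0],[0.1,0,0,-0.01,0,0,0],[0.1,0,0,-0.01,0,0,0],[0.1,0,0,-0.015,0,0,0],[0.1,0,0,-0.015,0,0,0],[0.1,0,0,-0.02,0,0,0],[0.1,0,0,-0.02,0,0,0],[0.1,0,0,-0.02,0,0,0],[0.1,0,0,-0.01,0,0,0]]}}

```text
time_s: 33.25
eef_pos: [485.7, -132.9, 256.6]
ee_rot: [-0.298, 0.944, -0.136, 0.044]
force: [0.2, 0.4, -0.3]
grip_width: 0.451
grip_force: 0.0
```

```bash
python3 - <<'E'
from h import *
s=ctrl.sense();print(s["force"],s["grip_width"])
S=ctrl.capture("scene");T=ctrl.capture("top")
M=O+165*ZJ
for P in(S,T): print([(d["point"],d["score"]) for d in ctrl.landmark_of("soap_mid",P)],pix(P,M-92*ZJ))
big=lambda P,x,y,w,h:cv2.resize(P["img"][y:y+h,x:x+w,::-1],(400,300),interpolation=cv2.INTER_CUBIC)
cv2.imwrite("pics/k.png",np.hstack([big(S,245,150,120,90),big(T,245,185,120,90)]))
E
```

```text
[ 0.19502953  0.44134827 -0.2997262 ] 0.4511207745257757
[([261.2, 210.8], 0.68), ([261.2, 284.1], 0.66), ([237.8, 219.0], 0.5)] [298.82675945 213.26254256]
[([330.7, 165.1], 0.84), ([300.6, 235.6], 0.73), ([204.3, 246.4], 0.6), ([297.0, 160.6], 0.59)] [293.76552914 232.12793351]
```

View pics/k.png

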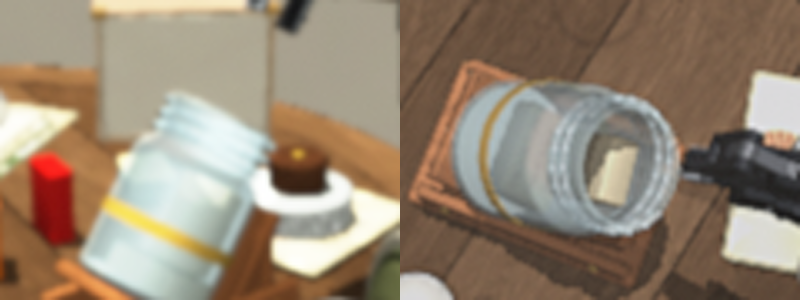

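The soap lies inside the jar, seen through the mouth at top-crop (612,172), the gripper is clear, and the lid is flat on the tray at scene-crop (300,195). I hand in.

```bash
python3 -c "
from rig import ctrl
print(ctrl.finish_job())"
```

```text
the job is handed in; nothing more can be done
None
```

I handed the job in at about 33 s: the lid is unscrewed and lies knob-up on the tray, and the soap bar is in the open jar. I saw no sign of a drop or of a moved bystander, but the hand-in gave no verdict.

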